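Shut the drawer of the tool chest and slide the chest home into its bay

ROBOT

A 6-joint arm with a two-finger parallel gripper is mounted at the origin on the work surface. World frame = base frame: x ahead of the robot, y to its left, z up, the work surface at z = 0. Lengths are in m, angles in rad, forces in N, time in s.
With the tool pointing down it reaches from about 0.3 to 0.875 m from the base axis. Payload 6.4 kg.
Tool frame: the origin (TCP) lies midway between the tips of the shut fingers; the grasp point (between the pads) lies behind it (r.grip_depth is the z of the grasp point in the tool frame, in m); z points along the fingers, y is the direction in which the jaws open and shut (so a half turn about z gives the same grasp; the last joint's range is limited). The gripper opens to 85 mm and grips with 20 to 120 N. Pads are 22 mm wide; open, the fingers measure 114 mm over their backs; the gripper's body (76 mm by 85 mm) begins 54 mm behind the grasp point. The pads swing forward as they close: fully open they stand 13 mm farther back than shut.
Start: joints at [-1.406, 0.181, 1.607, -0, 1.354, -0.206], TCP at [0.208, -0.536, 0.231] pointing down, gripper open.
Joint ranges: [-2.99, 2.99], [-0.89, 2.07], [0.3, 2.58], [-1.14, 4.28], [0, 2.63], [-3.12, 3.12]. Speed limits (rad/s): [2.57, 2.57, 3.01, 3.14, 3.14, 3.14].

INTERFACE

Orientations are given as a unit quaternion [x, y, z, w].
In Python, from plant import r gives the robot as it stands.
- The arm moves only by the tool servo_tool, never from a script. Its argument "deltas" is a list of rows, each a list of 7 numbers: the gripper command: -1 is shut, 1 is fully open, values between are in proportion, then the shift along the tool's x, y, z in mm, then the turn, a rotation vector about the tool's x, y, z in degrees. A call has exactly 8 rows; each row is the pose to reach, as a shift and turn from the pose commanded when the call began, along the tool's axes at that moment; what a row does not reach only later rows make up. A row lasts 1/8 s, in which the tool goes at most 62.5 mm and 10.7 degrees, less where a joint would pass 70% of its speed; a pose out of reach is approached as far as the arm can. A call with a gripper value outside its range is refused whole. The fingers move at their own pace and stop on an object; "squeeze" is the grip in N (left out, the last holds). Time passes only in rows, so rows that repeat a pose let the fingers close, or fill a call up. It gives the time, the measured TCP pose, the force and the opening at its end, in the units of the state.
- r.get_obs(): the state, without advancing time (a new reading comes with each control period).
- r.grab_frame(name): name is "scene" or "top" or "wrist"; returns a dict with "pixels" (384x512x3 uint8, red, green, blue), "mtx" (3x3 intrinsics, pixels), "D" ([k1, k2, p1, p2, k3] as OpenCV has them; the pictures are not rectified), "rvec" (rotation vector, rad) and "tvec" (3), from world to camera coordinates, as OpenCV has them; the wrist camera has in their place "mount" (4x4, takes a point from camera to tool coordinates, whose origin is the TCP and whose axes are the flange's). Camera axes: x right, y down, z forward; pixel columns grow to the right and rows downward; lengths in m; the calibration is good to about 2 mm. A picture is of the moment at which its call begins: read the wrist's pose just before it. There is no depth.
- r.sign_off(): hands the job in, once; it reports no verdict.
Trained networks look in the newest picture that a camera, given by its name, has taken for a name from the list of things; names that differ only in an ending like _2 or _b are one class to them, and where a whole thing is asked for, a point or a joint stands for the part that bears it (a point fixed in the world has none). Each returns a list of dicts, best first, with "confidence" (0 to 1); they miss things now and then, are a little off and sometimes report something else, mostly with a low value. They report only what shows in the picture. A call takes as long as a camera call. They do not tell look-alikes from the thing itself.
- r.boxes_of(camera, thing): "extent" ([centre column, centre row, width, height] in pixels, round what is visible of it).
- r.trace(camera, thing): "region" (384x512 bool, what is visible of it) and "extent" ([centre column, centre row, width, height] in pixels, round what is visible of it).
- r.place_of(camera, thing): "uv" ([column, row] in pixels: a listed point, or the origin of a listed thing).
The state is a dict: "time": time; "joint_positions": joint angles; "dq": joint speeds; "joint_torque": joint torques, N m; "eef_pos": TCP position; "ee_rot": TCP orientation; "contact_force": force on the tool from outside, world axes, zero at the start; "moment": the same for the moment, N m; "opening": finger opening in m.
Only numpy, scipy, OpenCV 4.12 (cv2) and the standard library are available. Lean on these libraries where they do the work, as an engineer would, in place of code of your own. Each camera call takes 0.05 s, during which the arm holds its last target.

TASK

Put the heavy tool chest away without lifting it: first push its drawer fully shut with the fingertips, then push the chest low down near its base so that it slides across the bench without tipping, all the way into the plywood bay and square against the back panel. A freshly oiled bowl is drying on top of the chest: do not touch it, and let it ride along on the lid. Leave the other things on the bench where they are, and finish clear of everything.

Things in the scene. Friction and masses are not known exactly. Their poses are not given: they have to be found in the camera images.
- chest: tall plywood tool chest standing loose on the bench, about 2.4 kg: 112 mm deep (its x), 170 wide (y), 225 high; dark skirting round the base 118 x 176 mm, 45 high. Origin: centre of its underside; x points from the drawer front (on the robot's right) to its back, z up. A steel handle on each side stands out to y = +-109 mm, 167 mm up. Starts 145 to 200 mm short of home, a little askew
- chest_base (a point): where to push: middle of the skirting's face on the drawer side, 22 mm above the bench, at x = -59 mm on the chest, same axes. Sliding takes about 10 to 20 N; pushed higher than about 80 mm above the bench the chest may tip instead.
- drawer (a joint): how far the drawer in the upper front of the chest stands open (m): 0 shut with its front flush with the chest's front, grows as it slides out to the chest's -x; travel 60 mm. It slides against about 1.5 N of friction, and stays where it is left.
- drawer_face (a point): centre of the outer face of the drawer's front, a plain upright panel 142 mm wide (y) x 70 mm high with a dark finger slot but no knob; the point is 170 mm above the bench. It moves with the drawer; when shut it is at x = -56 mm on the chest. Same axes as the chest.
- bay: open-topped plywood bay fixed to the bench: two cheeks and a back panel, 70 mm high, 15 thick. Origin: on the bench, where the chest's origin is when fully home; x points into the bay. Inner faces: back panel x = 59 mm, cheeks y = +-104 mm (+-101 at the mouth), beginning at x = -20 mm; from there 45 mm high lead-in blocks flare out to x = -60, y = +-115 mm. The back panel stops the chest
- bowl: freshly oiled turned wooden bowl standing loose on the chest's lid, 88 mm across the rim, 45 mm high, 0.13 kg; origin at the centre of its underside, z up. Not to be touched.
- chest_lid (a point): centre of the top of the chest, 225 mm above its underside; fixed to the chest.
- oil_bottle: amber bottle of finishing oil, 60 mm across, 160 mm high, standing behind the bay's back panel; origin under its centre. Bystander.
- wax_tin: yellow and silver tin of wax, 80 mm across, 50 mm high, beside the bay; origin under its centre. Bystander.
- chuck: steel four-jaw lathe chuck, 94 mm across, 70 mm high; origin under its centre. Bystander.
- mallet: turner's round mallet of dark wood standing on its head, 82 mm across, 217 mm high; origin under its centre. Bystander.
- abrasive_roll: brown roll of abrasive standing on end, 90 mm across, 50 mm high; origin under its centre. Bystander.
- spindle_blank: square blank of pale wood lying down, 200 x 50 x 50 mm; origin under its centre, x along its length. Bystander.
There are look-alikes about, which are no part of the job. Leave any blue or yellow look-alike of the chest alone.

How it is judged:
By the outcome, as a careful person would: the job done as asked, in the order asked, and still so for the second after the job is handed in, with the robot touching nothing.
It also fails if it takes over 64 s, if anything falls off the work surface, if the arm or the gripper's body presses on something with over 40 N, if the wrist force passes 120 N, or if a joint passes its speed limit or range.

## Working session

There is one attempt and no reset: what is moved stays moved. The work goes in short steps, Python scripts to look and compute and a tool call to move; the robot and the scene stay as the last step left them, time stands still between calls to the robot, and variables do not carry over. Pictures are saved under pics/ and viewed, and the job is handed in when it is done.

Besides the shell and the picture viewer there is one more tool, called after "Emit:" by a JSON object that holds its "api" and its "payload", one argument or row to a line. servo_tool: Moves the arm, as the interface text tells. Its arguments: {"type":"object","properties":{"deltas":{"type":"array"},"squeeze":{"type":"number"}},"required":["deltas"]}

```bash
ls; mkdir -p pics
python3 - <<'E'
from plant import r
import cv2
o=r.get_obs(); print(o, r.grip_depth)
for n in ("scene","top","wrist"):
    f=r.grab_frame(n); cv2.imwrite(f"pics/{n}0.png",f["pixels"][:,:,::-1]);
    print(n,f["mtx"].tolist(),f["D"],f.get("rvec"),f.get("tvec"),f.get("mount"))
    for t in ("chest","drawer","drawer_face","chest_base","chest_lid","bay","bowl"):
        print(n,t,[(d["uv"],d["confidence"]) for d in r.place_of(n,t)] if t!="drawer" else "")
E
```

```text
pics
{'time': 0.0, 'joint_positions': array([-1.40628704e+00,  1.81526213e-01,  1.60797315e+00,  5.78377479e-06,
        1.35377995e+00, -2.06293056e-01]), 'dq': array([-0.0005127 , -0.00065704,  0.00077173, -0.00129239,  0.00079963,
        0.00039452]), 'joint_torque': array([-5.03292904e-05, -4.44873762e+01, -3.51337194e+01, -3.52504621e-04,
        9.30717972e-03,  1.54632914e-05]), 'eef_pos': array([ 0.20829247, -0.53538138,  0.23040932]), 'ee_rot': array([ 9.82862143e-01,  1.84340165e-01,  2.04404087e-05, -8.43088112e-04]), 'contact_force': array([-0.63843722, -0.75467556, -0.54926283]), 'moment': array([-0.00989295, -0.01271338,  0.00079141]), 'opening': 0.08582513679803024} -0.0187
scene [[478.0549216799443, 0.0, 264.03829997255616], [0.0, 478.0549216799443, 192.6264583463396], [0.0, 0.0, 1.0]] [-0.08450922  0.          0.          0.          0.        ] [ 0.88375033 -2.87306068  0.47392573] [0.43558706 0.42502732 1.75087045] None
scene chest [([257.0, 216.2], 0.9), ([322.0, 105.1], 0.66)]
scene drawer 
scene drawer_face [([274.9, 183.4], 0.6), ([316.9, 203.7], 0.47)]
scene 
[... 703 characters left out ...]
 chest_lid [([249.1, 185.6], 0.96), ([298.7, 252.0], 0.8), ([408.6, 176.4], 0.77)]
top bay []
top bowl [([252.3, 179.9], 0.61)]
wrist [[314.7997172562372, 0.0, 255.62551187390292], [0.0, 314.7997172562372, 193.80858370529964], [0.0, 0.0, 1.0]] [-0.02524914  0.          0.          0.          0.        ] None None [[ 1.40408684e-03 -9.56803800e-01 -2.90731005e-01  7.35582429e-02]
 [ 9.99998977e-01  1.26425207e-03  6.68811435e-04  7.35671703e-04]
 [-2.72364047e-04 -2.90731647e-01  9.56804596e-01 -1.42768159e-01]
 [ 0.00000000e+00  0.00000000e+00  0.00000000e+00  1.00000000e+00]]
wrist chest []
wrist drawer 
wrist drawer_face []
wrist chest_base []
wrist chest_lid []
wrist bay []
wrist bowl []
```

View pics/scene0.png

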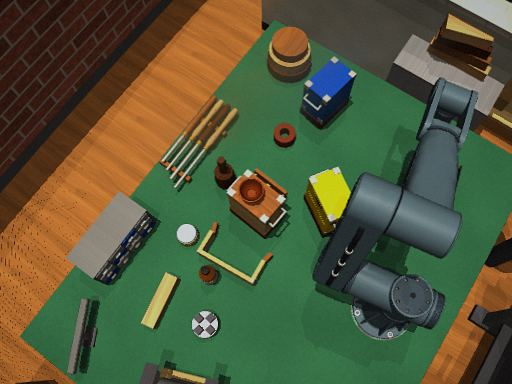

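View pics/top0.png

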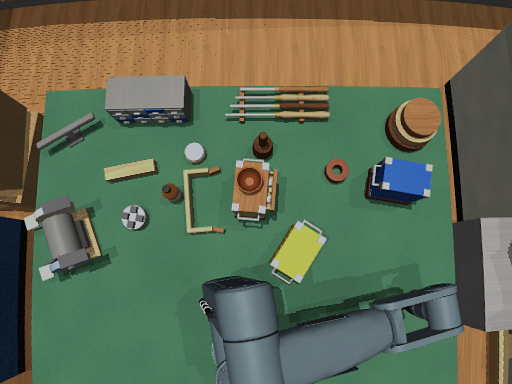

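View pics/wrist0.png

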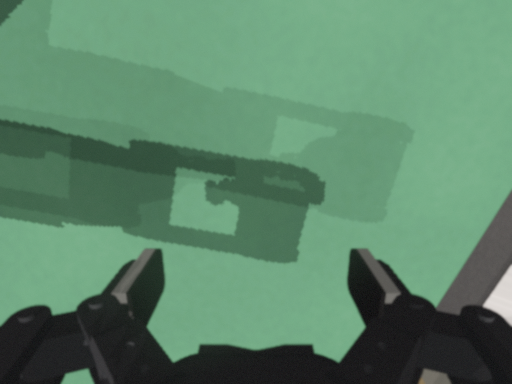

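Run:
```python
import cv2
a=cv2.imread("pics/top0.png")[120:300,170:350]; cv2.imwrite("pics/topz.png",cv2.resize(a,None,fx=3.3,fy=3.3,interpolation=cv2.INTER_CUBIC))
a=cv2.imread("pics/scene0.png")[140:300,180:360]; cv2.imwrite("pics/scenez.png",cv2.resize(a,None,fx=3.3,fy=3.3,interpolation=cv2.INTER_CUBIC))
```

```text
(no output)
```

View pics/topz.png

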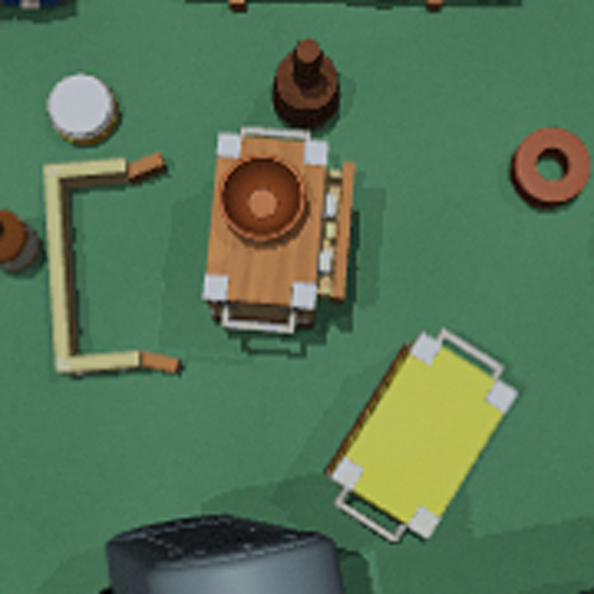

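View pics/scenez.png

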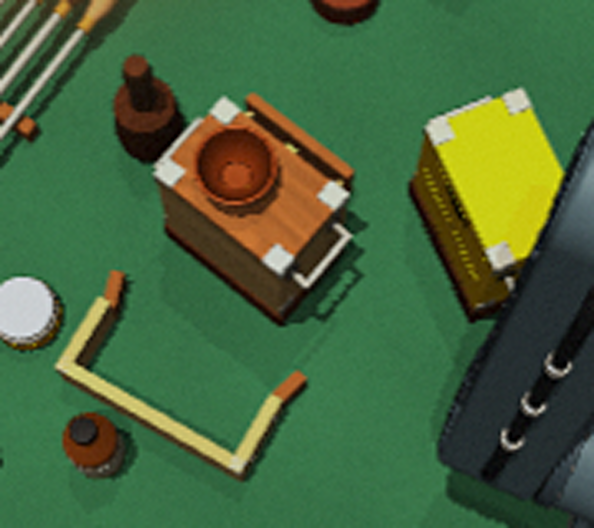

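```bash
cat > h.py <<'E'
import numpy as np, cv2
from scipy.optimize import least_squares
def P(f,X): return cv2.projectPoints(np.asarray(X,float).reshape(-1,1,3),f["rvec"],f["tvec"],f["mtx"],f["D"])[0].reshape(-1,2)
def W(p,X):
    X=np.asarray(X,float).reshape(-1,3); c,s=np.cos(p[2]),np.sin(p[2])
    return np.c_[p[0]+c*X[:,0]-s*X[:,1],p[1]+s*X[:,0]+c*X[:,1],X[:,2]]
def fit(obs,p0):
    fun=lambda p:np.concatenate([(P(f,W(p,X))-uv).ravel() for f,X,uv in obs])
    q=least_squares(fun,p0,loss="soft_l1"); return q.x,fun(q.x).reshape(-1,2)
def boxpts(x0,x1,y0,y1,z): return [(x0,y0,z),(x1,y0,z),(x1,y1,z),(x0,y1,z)]
def draw(img,f,p,loops,s,o,col):
    for L in loops:
        uv=(P(f,W(p,L))-o+.5)*s-.5
        cv2.polylines(img,[np.int32(np.round(uv*8))],True,col,1,cv2.LINE_AA,3)
CH=[boxpts(-.056,.056,-.085,.085,.225),boxpts(-.059,.059,-.088,.088,.045),boxpts(-.059,.059,-.088,.088,0)]
BY=[[(-.02,-.101,.07),(.059,-.104,.07),(.059,.104,.07),(-.02,.101,.07),(-.02,.119,.07),(.074,.119,.07),(.074,-.119,.07),(-.02,-.119,.07)],
    [(-.06,-.115,.045),(-.02,-.101,.045)],[(-.06,.115,.045),(-.02,.101,.045)]]
E
python3 - <<'E'
from plant import r
from h import *
t=r.grab_frame("top"); s=r.grab_frame("scene")
T=lambda a:(np.array(a,float)+.5)/3.3-.5+[170,120]
S=lambda a:(np.array(a,float)+.5)/3.3-.5+[180,140]
lid=[(-.056,.085,.225),(-.056,-.085,.225),(.056,.085,.225),(.056,-.085,.225)]
c,e=fit([(t,lid,T([(314,308),(328,141),(203,299),(219,132)])),(s,lid,S([(350,190),(224,97),(275,272),(154,172)]))],[.5,0,1.5])
print("chest",c.round(4),e.round(1).tolist())
B=[(.074,-.119,.07),(.074,.119,.07),(-.02,-.119,.07),(-.02,-.101,.07),(-.02,.101,.07),(-.02,.119,.07)]
b,e=fit([(t,B,T([(45,168),(57,374),(125,158),(128,178),(138,352),(140,365)])),(s,B,S([(57,367),(238,472),(92,297),(112,308),(267,390),(282,402)]))],[.5,.3,1.5])
print("bay",b.round(4),e.round(1).tolist())
R=np.array([[np.cos(b[2]),np.sin(b[2])],[-np.sin(b[2]),np.cos(b[2])]]); print("chest in bay",R@(c[:2]-b[:2]),np.degrees(c[2]-b[2]))
for n,f,o in(("t",t,(170,120)),("s",s,(180,140))):
    im=cv2.resize(np.ascontiguousarray(f["pixels"][o[1]:o[1]+175,o[0]:o[0]+180,::-1]),None,fx=3.3,fy=3.3,interpolation=cv2.INTER_CUBIC)
    draw(im,f,c,CH,3.3,np.array(o),(255,255,0)); draw(im,f,b,BY,3.3,np.array(o),(255,0,255))
    for d in(.03,.04,.05): draw(im,f,c,[[(-.056-d,-.071,.205),(-.056-d,.071,.205)]],3.3,np.array(o),(0,255,0))
    cv2.imwrite(f"pics/ov_{n}.png",im)
E
```

```text
chest [ 0.5884 -0.0398  1.4761] [[-0.0, -0.8], [0.0, 0.4], [0.3, -1.0], [0.4, 0.3], [-0.8, 0.9], [-0.2, -0.1], [1.2, 0.2], [0.2, 0.3]]
bay [0.5645 0.1366 1.6532] [[-0.4, -0.6], [-0.2, -0.5], [-0.1, 0.3], [-0.7, -1.2], [0.0, -0.8], [-0.2, 0.1], [-0.5, 0.3], [0.8, 0.6], [2.3, -0.1], [0.3, -1.1], [0.6, 0.5], [0.4, -0.7]]
chest in bay [-0.17780648 -0.00931372] -10.144971566521727
```

View pics/ov_t.png

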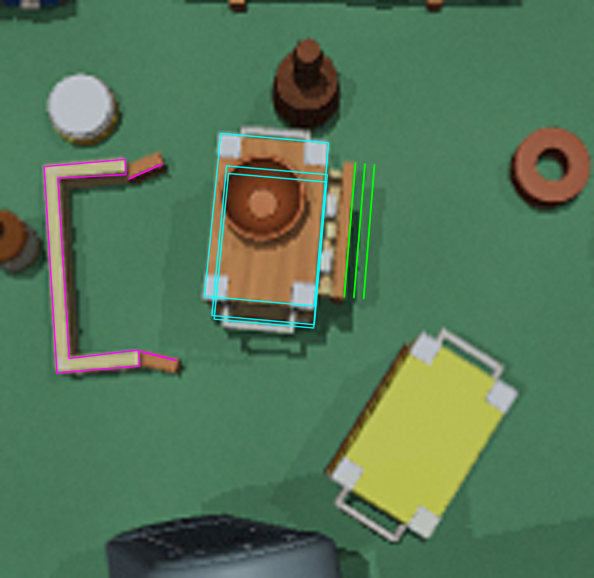

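View pics/ov_s.png

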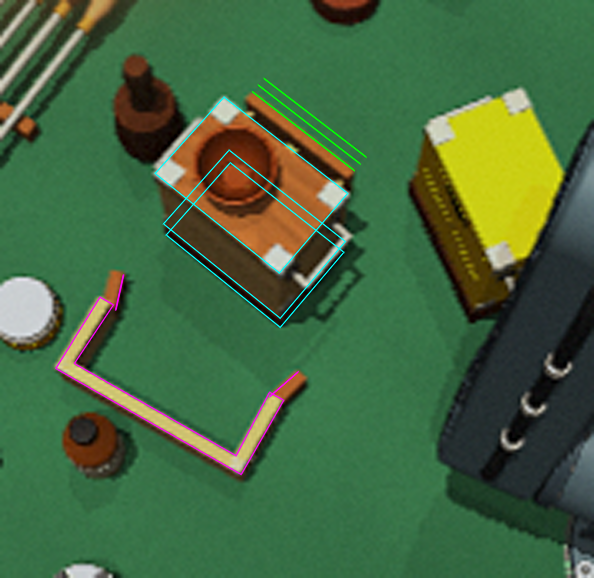

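Run:
```python
from plant import r
from h import *
t=r.grab_frame("top"); s=r.grab_frame("scene")
T=lambda a:(np.array(a,float)+.5)/3.3-.5+[170,120]
lid=[(-.056,.085,.225),(-.056,-.085,.225),(.056,.085,.225),(.056,-.085,.225)]
y,e=fit([(t,lid,T([(410,336),(330,475),(515,400),(430,535)]))],[.4,-.15,-1.])
print("yellow",y.round(3),np.abs(e).max()); print(W(y,lid).round(3))
for th in("abrasive_roll","mallet","oil_bottle","wax_tin","bowl","drawer_face"):
    for n,f in(("top",t),("scene",s)):
        for d in r.place_of(n,th)[:2]:
            q=cv2.undistortPoints(np.array(d["uv"],float).reshape(1,1,2),f["mtx"],f["D"])[0,0]
            R=cv2.Rodrigues(f["rvec"])[0]; o=-R.T@f["tvec"]; v=R.T@np.array([q[0],q[1],1]); z={"bowl":.225,"drawer_face":.17}.get(th,0)
            print(th,n,round(d["confidence"],2),(o+v*(z-o[2])/v[2]).round(3))
```

```text
yellow [ 0.367 -0.196 -2.137] 2.842116883967833
[[ 0.468 -0.194  0.225]
 [ 0.325 -0.103  0.225]
 [ 0.408 -0.289  0.225]
 [ 0.265 -0.198  0.225]]
abrasive_roll top 0.61 [ 0.685 -0.38   0.   ]
abrasive_roll scene 0.59 [ 0.679 -0.368  0.   ]
mallet top 0.85 [ 0.78  -0.076  0.   ]
mallet scene 0.84 [ 0.769 -0.093  0.   ]
oil_bottle top 0.69 [0.593 0.262 0.   ]
oil_bottle scene 0.62 [0.596 0.273 0.   ]
wax_tin top 0.53 [0.768 0.186 0.   ]
wax_tin scene 0.85 [0.761 0.17  0.   ]
wax_tin scene 0.68 [ 0.634 -0.099  0.   ]
bowl top 0.84 [ 0.6   -0.044  0.225]
drawer_face top 0.81 [ 0.573 -0.125  0.17 ]
drawer_face top 0.59 [ 0.395 -0.149  0.17 ]
drawer_face scene 0.56 [ 0.571 -0.125  0.17 ]
drawer_face scene 0.48 [ 0.394 -0.152  0.17 ]
```

Emit:
{"api": "servo_tool", "payload": {
  "deltas": [
    [1,20,-5,-55,0,0,-8],
    [1,70,-18,-90,0,0,-16],
    [1,125,-33,-120,0,0,-24],
    [1,180,-48,-145,0,0,-32],
    [1,240,-63,-165,0,0,-40],
    [1,300,-79,-180,0,0,-48],
    [1,360,-95,-190,0,0,-56],
    [1,421,-111,-190,0,0,-63]
  ]
}}

```text
time: 2.85
eef_pos: [0.557, -0.2825, 0.4226]
ee_rot: [0.74, 0.672, 0.0, 0.001]
contact_force: [-0.2, -1.0, 0.0]
opening: 0.0856
```

Emit:
{"api": "servo_tool", "payload": {
  "deltas": [
    [1,0,0,0,0,6,0],
    [1,0,0,0,0,12,0],
    [1,0,0,0,0,18,0],
    [1,0,0,0,0,24,0],
    [1,0,0,0,0,30,0],
    [1,0,0,0,0,36,0],
    [1,0,0,0,0,42,0],
    [1,0,0,0,0,42,0]
  ]
}}

```text
time: 3.85
eef_pos: [0.5549, -0.2849, 0.4188]
ee_rot: [0.693, 0.625, 0.266, -0.242]
contact_force: [0.1, 0.5, -0.1]
opening: 0.0853
```

```bash
cat > look.py <<'E'
import sys
from plant import r
from h import *
from scipy.spatial.transform import Rotation as Ro
tag=sys.argv[1]
o=r.get_obs(); print(round(o["time"],2),"q",np.round(o["joint_positions"],2),"p",np.round(o["eef_pos"],4),"F",np.round(o["contact_force"],1))
M=Ro.from_quat(o["ee_rot"]).as_matrix(); print("tool axes rows x,y,z:",M.T.round(3).tolist())
for n in sys.argv[2:]:
    f=r.grab_frame(n); cv2.imwrite(f"pics/{tag}_{n}.png",f["pixels"][:,:,::-1])
E
python3 look.py a scene wrist
```

```text
3.85 q [-0.91  0.48  1.02  0.58  2.14 -0.61] p [ 0.5549 -0.2849  0.4188] F [ 0.1  0.5 -0.1]
tool axes rows x,y,z: [[0.078, 0.738, 0.671], [0.995, -0.102, -0.003], [0.066, 0.667, -0.742]]
```

View pics/a_scene.png

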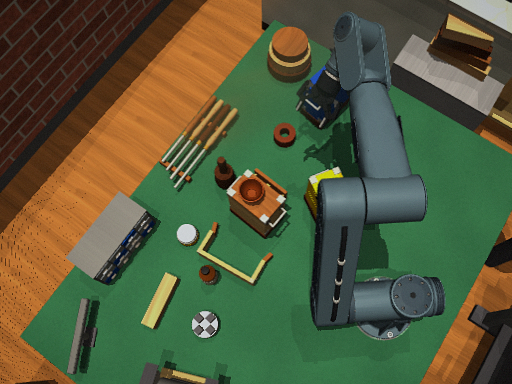

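View pics/a_wrist.png

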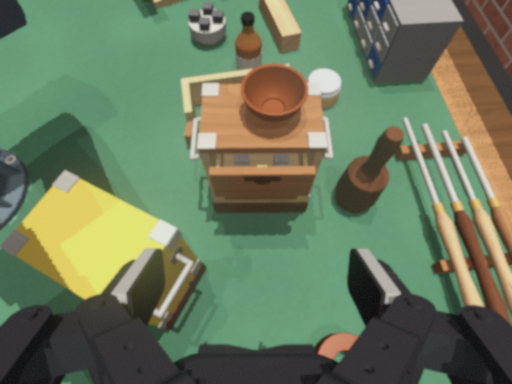

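Emit:
{"api": "servo_tool", "payload": {
  "deltas": [
    [1,-14,1,34,0,0,0],
    [1,-28,3,70,0,0,0],
    [1,-42,4,104,0,0,0],
    [1,-56,5,140,0,0,0],
    [1,-70,7,175,0,0,0],
    [1,-85,8,210,0,0,0],
    [1,-97,9,240,0,0,0],
    [1,-105,10,260,0,0,0]
  ]
}}

```text
time: 4.95
eef_pos: [0.5752, -0.1881, 0.1574]
ee_rot: [0.692, 0.627, 0.265, -0.24]
contact_force: [-0.3, -0.2, 0.2]
opening: 0.0852
```

```bash
python3 look.py b scene top wrist; cd pics; python3 -c "
import cv2,numpy as np
a=cv2.imread('b_scene.png')[60:340,140:];b=cv2.imread('b_top.png')[60:340,150:450];h=280
c=np.hstack([a,b]);cv2.imwrite('b_j.png',c)"
```

```text
4.95 q [-0.8   0.57  1.42  0.54  1.66 -0.79] p [ 0.5752 -0.1881  0.1574] F [-0.3 -0.2  0.2]
tool axes rows x,y,z: [[0.073, 0.741, 0.668], [0.995, -0.098, 0.001], [0.066, 0.665, -0.744]]
```

View pics/b_j.png

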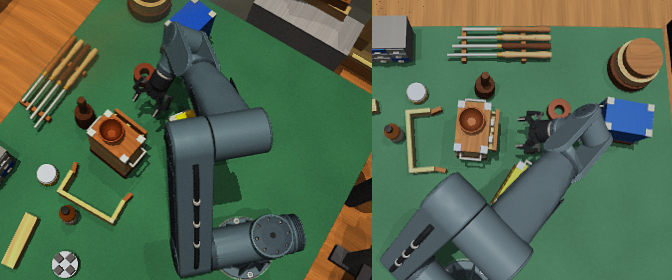

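View pics/b_wrist.png

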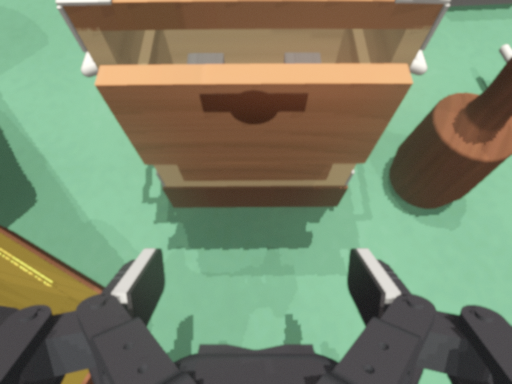

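Run:
```python
from plant import r
from h import *
Q=[[-1.40629,.18153,1.60797],[-.91,.48,1.02],[-.8,.57,1.42]]
o=r.get_obs(); Q[2]=list(o["joint_positions"][:3])
Ps=[[.2083,-.5354,.2304],[.5549,-.2849,.4188],o["eef_pos"]]
Z=[[0,0,-1],[.066,.667,-.742],[.066,.665,-.744]]
A=[];B=[]
for q,p,z in zip(Q,Ps,Z):
    c,s=np.cos(q[0]),np.sin(q[0]); rd=np.array([c,s,0]); lt=np.array([-s,c,0]); k=np.array([0,0,1.])
    A.append(np.c_[k,rd*np.sin(q[1])+k*np.cos(q[1]),rd*np.sin(q[1]+q[2])+k*np.cos(q[1]+q[2]),lt,z]);B.append(p)
A=np.vstack(A);B=np.hstack(B); x,res,rk,_=np.linalg.lstsq(A,B,rcond=None); print("h L1 L2 e Lt",x.round(3),res,(A@x-B).round(3))
q=Q[2];c,s=np.cos(q[0]),np.sin(q[0])
w=np.array(Ps[2])-x[4]*np.array(Z[2]); print("wrist",w.round(3))
el=w-x[2]*np.array([c*np.sin(q[1]+q[2]),s*np.sin(q[1]+q[2]),np.cos(q[1]+q[2])]);print("elbow(in wrist plane)",el.round(3))
# predicted at push
from scipy.optimize import fsolve
def wr(q): 
    c,s=np.cos(q[0]),np.sin(q[0]); R=x[1]*np.sin(q[1])+x[2]*np.sin(q[1]+q[2]); return np.array([c*R-s*x[3],s*R+c*x[3],x[0]+x[1]*np.cos(q[1])+x[2]*np.cos(q[1]+q[2])])
for P in([.583,-.11,.01],[.569,.078,.01]):
    w=np.array(P)-x[4]*np.array(Z[2]); q=fsolve(lambda q:wr(q)-w,Q[2]); c,s=np.cos(q[0]),np.sin(q[0])
    el=w-x[2]*np.array([c*np.sin(q[1]+q[2]),s*np.sin(q[1]+q[2]),np.cos(q[1]+q[2])]); print("push",w.round(3),q.round(2),el.round(3))
t=r.grab_frame("top"); print([ (d["extent"],d["confidence"]) for d in r.boxes_of("top","chest")])
```

```text
h L1 L2 e Lt [0.257 0.39  0.511 0.124 0.298] [0.00074731] [ 0.007 -0.006  0.002 -0.014  0.015 -0.     0.007 -0.014 -0.002]
wrist [ 0.555 -0.387  0.379]
elbow(in wrist plane) [ 0.23  -0.051  0.586]
push [ 0.563 -0.308  0.231] [-0.69  0.67  1.61] [ 0.265 -0.059  0.563]
push [ 0.549 -0.12   0.231] [-0.44  0.51  1.85] [0.226 0.031 0.597]
[([254.4, 189.1, 44.9, 56.9], 0.86), ([404.6, 180.2, 53.8, 47.5], 0.64), ([289.9, 240.7, 36.7, 40.3], 0.57)]
```

Emit:
{"api": "servo_tool", "payload": {
  "deltas": [
    [1,6,0,5,0,0,0],
    [1,12,0,11,0,0,0],
    [1,18,0,16,0,0,0],
    [1,24,0,21,0,0,0],
    [1,30,0,27,0,0,0],
    [1,36,0,32,0,0,0],
    [1,41,0,37,0,0,0],
    [1,45,0,40,0,0,0]
  ]
}}

```text
time: 6.2
eef_pos: [0.581, -0.1288, 0.158]
ee_rot: [0.692, 0.626, 0.266, -0.24]
contact_force: [-1.1, -0.4, 0.3]
opening: 0.0854
```

Emit:
{"api": "servo_tool", "payload": {
  "deltas": [
    [1,2,0,2,0,0,0],
    [1,4,0,4,0,0,0],
    [1,6,0,5,0,0,0],
    [1,8,0,7,0,0,0],
    [1,10,0,9,0,0,0],
    [1,12,0,11,0,0,0],
    [1,14,0,12,0,0,0],
    [1,15,0,13,0,0,0]
  ]
}}

```text
time: 7.2
eef_pos: [0.583, -0.1094, 0.1584]
ee_rot: [0.692, 0.626, 0.266, -0.24]
contact_force: [-0.5, -2.1, -1.3]
opening: 0.0857
```

```bash
python3 look.py c top wrist; cd pics; python3 -c "
import cv2,numpy as np
a=cv2.imread('c_wrist.png');b=cv2.resize(cv2.imread('c_top.png')[130:260,220:320],None,fx=2.95,fy=2.95)
c=np.hstack([a,b[:384]]);cv2.imwrite('c_j.png',c[:,:800])"
```

```text
7.2 q [-0.7   0.5   1.52  0.58  1.59 -0.74] p [ 0.583  -0.1094  0.1584] F [-0.5 -2.1 -1.3]
tool axes rows x,y,z: [[0.074, 0.739, 0.669], [0.995, -0.1, -0.0], [0.067, 0.666, -0.743]]
```

View pics/c_j.png

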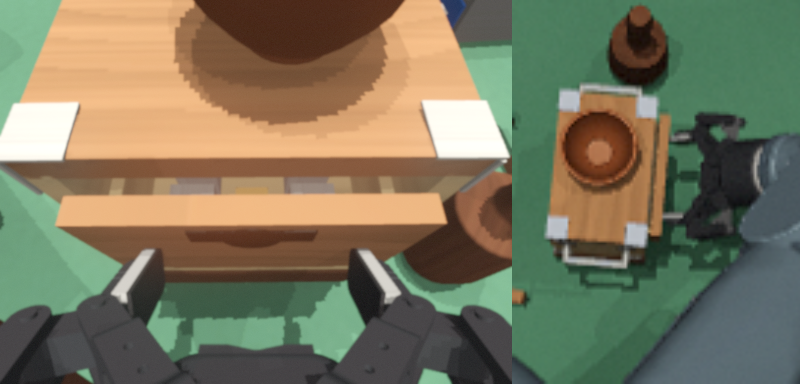

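Emit:
{"api": "servo_tool", "payload": {
  "deltas": [
    [1,1,0,1,0,0,0],
    [1,2,0,2,0,0,0],
    [1,3,0,3,0,0,0],
    [1,4,0,4,0,0,0],
    [1,5,0,5,0,0,0],
    [1,6,0,6,0,0,0],
    [1,7,0,6,0,0,0],
    [1,8,0,7,0,0,0]
  ]
}}

```text
time: 8.3
eef_pos: [0.584, -0.099, 0.1585]
ee_rot: [0.693, 0.626, 0.266, -0.24]
contact_force: [-0.4, -1.2, -0.4]
opening: 0.0852
```

```bash
python3 look.py d wrist
```

```text
8.3 q [-0.69  0.49  1.53  0.59  1.58 -0.73] p [ 0.584  -0.099   0.1585] F [-0.4 -1.2 -0.4]
tool axes rows x,y,z: [[0.075, 0.74, 0.669], [0.995, -0.1, 0.0], [0.067, 0.666, -0.743]]
```

View pics/d_wrist.png

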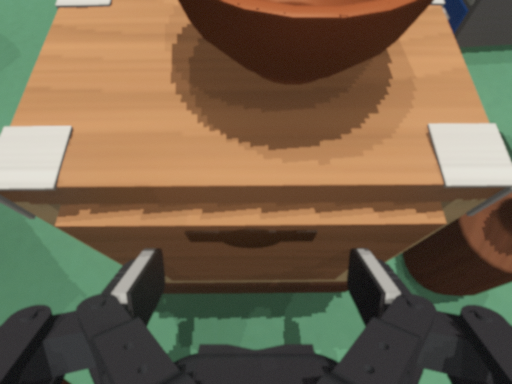

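Emit:
{"api": "servo_tool", "payload": {
  "deltas": [
    [1,0.4,0,0.4,0,0,0],
    [1,0.8,0,0.7,0,0,0],
    [1,1.2,0,1.1,0,0,0],
    [1,1.5,0,1.4,0,0,0],
    [1,1.9,0,1.7,0,0,0],
    [1,2.2,0,2,0,0,0],
    [1,2.2,0,2,0,0,0],
    [1,2.2,0,2,0,0,0]
  ]
}}

```text
time: 9.35
eef_pos: [0.5843, -0.096, 0.1587]
ee_rot: [0.692, 0.626, 0.266, -0.24]
contact_force: [-0.6, -1.5, -1.0]
opening: 0.085
```

```bash
python3 look.py e wrist
```

```text
9.35 q [-0.69  0.49  1.54  0.59  1.57 -0.73] p [ 0.5843 -0.096   0.1587] F [-0.6 -1.5 -1. ]
tool axes rows x,y,z: [[0.074, 0.739, 0.669], [0.995, -0.1, 0.0], [0.067, 0.666, -0.743]]
```

View pics/e_wrist.png

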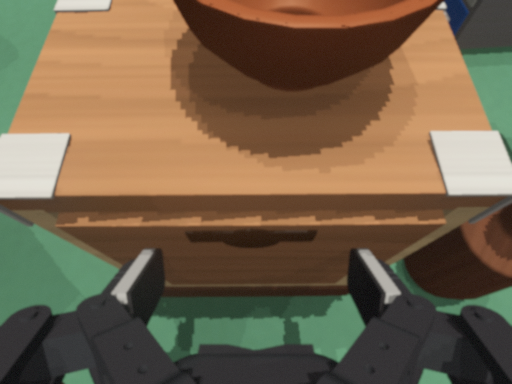

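Emit:
{"api": "servo_tool", "payload": {
  "deltas": [
    [1,0.3,0,0.3,0,0,0],
    [1,0.6,0,0.5,0,0,0],
    [1,0.9,0,0.8,0,0,0],
    [1,1.1,0,1,0,0,0],
    [1,1.3,0,1.2,0,0,0],
    [1,1.5,0,1.4,0,0,0],
    [1,1.5,0,1.4,0,0,0],
    [1,1.5,0,1.4,0,0,0]
  ]
}}

```text
time: 10.4
eef_pos: [0.5845, -0.0939, 0.1586]
ee_rot: [0.692, 0.626, 0.266, -0.24]
contact_force: [-1.1, -0.7, -0.3]
opening: 0.0856
```

Emit:
{"api": "servo_tool", "payload": {
  "deltas": [
    [1,0.3,0,0.3,0,0,0],
    [1,0.6,0,0.5,0,0,0],
    [1,0.9,0,0.8,0,0,0],
    [1,1.1,0,1,0,0,0],
    [1,1.3,0,1.2,0,0,0],
    [1,1.5,0,1.4,0,0,0],
    [1,1.5,0,1.4,0,0,0],
    [1,1.5,0,1.4,0,0,0]
  ]
}}

```text
time: 11.4
eef_pos: [0.5848, -0.0921, 0.1586]
ee_rot: [0.692, 0.626, 0.266, -0.24]
contact_force: [-1.8, -2.8, 0.6]
opening: 0.0854
```

```bash
python3 look.py g wrist; cd pics; python3 -c "
import cv2,numpy as np
c=cv2.vconcat([cv2.resize(cv2.imread(k+'_wrist.png')[170:300],None,fx=1.5,fy=1.5) for k in 'deg']);cv2.imwrite('g_j.png',c)"
```

```text
11.4 q [-0.68  0.49  1.54  0.59  1.57 -0.72] p [ 0.5848 -0.0921  0.1586] F [-1.8 -2.8  0.6]
tool axes rows x,y,z: [[0.075, 0.74, 0.669], [0.995, -0.1, 0.0], [0.067, 0.666, -0.743]]
```

View pics/g_j.png

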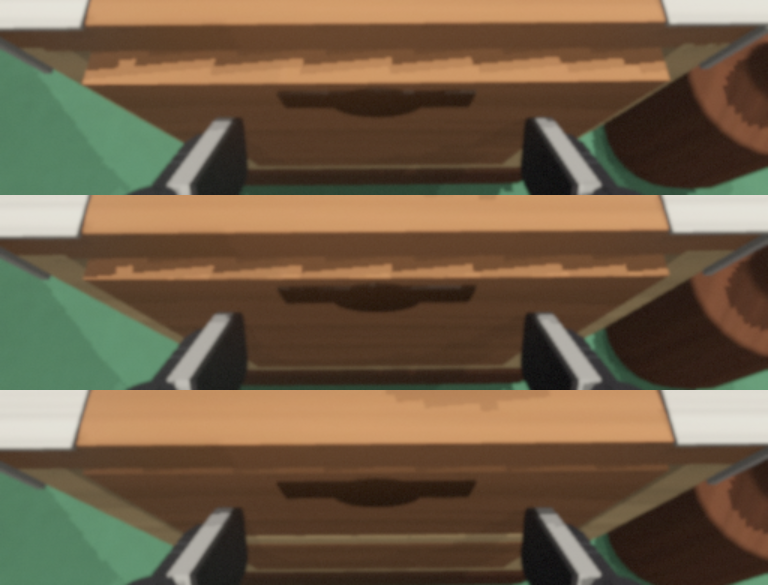

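Emit:
{"api": "servo_tool", "payload": {
  "deltas": [
    [1,0.2,0,0.2,0,0,0],
    [1,0.4,0,0.4,0,0,0],
    [1,0.6,0,0.5,0,0,0],
    [1,0.8,0,0.7,0,0,0],
    [1,1,0,0.9,0,0,0],
    [1,1.2,0,1.1,0,0,0],
    [1,1.2,0,1.1,0,0,0],
    [1,1.2,0,1.1,0,0,0]
  ]
}}

```text
time: 12.45
eef_pos: [0.5848, -0.0918, 0.1587]
ee_rot: [0.693, 0.626, 0.265, -0.239]
contact_force: [-3.3, -8.2, 2.0]
opening: 0.0854
```

```bash
python3 look.py g2 wrist; cd pics; python3 -c "
import cv2,numpy as np
c=cv2.vconcat([cv2.resize(cv2.imread(k+'_wrist.png')[170:300],None,fx=1.5,fy=1.5) for k in ('g','g2')]);cv2.imwrite('g2_j.png',c)"
```

```text
12.45 q [-0.68  0.49  1.54  0.59  1.57 -0.72] p [ 0.5848 -0.0918  0.1587] F [-3.3 -8.2  2. ]
tool axes rows x,y,z: [[0.075, 0.741, 0.667], [0.995, -0.101, 0.0], [0.067, 0.664, -0.745]]
```

View pics/g2_j.png

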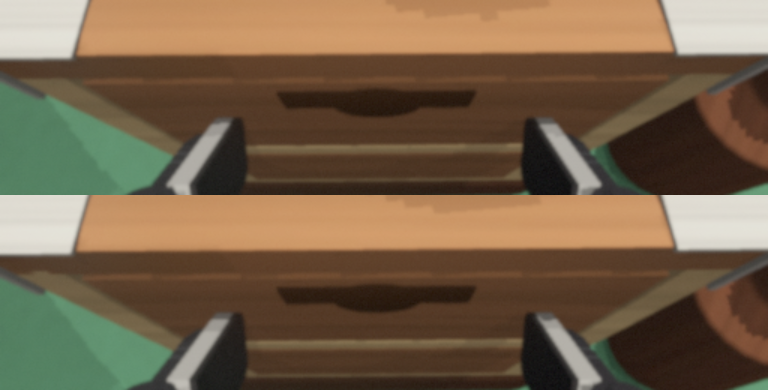

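Emit:
{"api": "servo_tool", "payload": {
  "deltas": [
    [1,-13,0,-12,0,0,0],
    [1,-26,0,-23,0,0,0],
    [1,-44,0,-3,0,0,0],
    [1,-62,0,17,0,0,0],
    [1,-80,0,38,0,0,0],
    [1,-98,0,58,0,0,0],
    [1,-112,0,73,0,0,0],
    [1,-118,0,80,0,0,0]
  ]
}}

```text
time: 13.5
eef_pos: [0.5806, -0.1235, 0.018]
ee_rot: [0.693, 0.626, 0.266, -0.242]
contact_force: [-0.5, 0.2, -0.5]
opening: 0.0855
```

```bash
python3 look.py i scene top wrist; cd pics; python3 -c "
import cv2,numpy as np
a=cv2.imread('i_scene.png')[60:340,140:];b=cv2.imread('i_top.png')[60:340,150:450];h=280
c=np.hstack([a,b]);cv2.imwrite('i_j.png',c)"
```

```text
13.5 q [-0.72  0.73  1.51  0.58  1.42 -0.87] p [ 0.5806 -0.1235  0.018 ] F [-0.5  0.2 -0.5]
tool axes rows x,y,z: [[0.076, 0.738, 0.67], [0.995, -0.1, -0.003], [0.065, 0.667, -0.742]]
```

View pics/i_j.png

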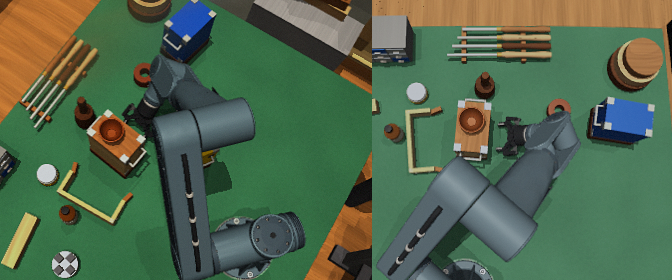

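View pics/i_wrist.png

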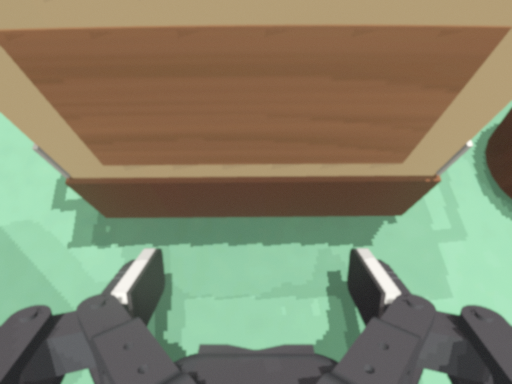

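Emit:
{"api": "servo_tool", "payload": {
  "deltas": [
    [1,1.2,0,2.4,0,0,0],
    [1,2.4,0,4.8,0,0,0],
    [1,3.6,0,7.2,0,0,0],
    [1,4.8,0,9.6,0,0,0],
    [1,6,0,12,0,0,0],
    [1,7.2,0,14.4,0,0,0],
    [1,8.4,0,16.8,0,0,0],
    [1,9.5,0,19.2,0,0,0]
  ]
}}

```text
time: 14.65
eef_pos: [0.5835, -0.1043, 0.0121]
ee_rot: [0.692, 0.626, 0.266, -0.24]
contact_force: [0.6, 0.2, 0.5]
opening: 0.0857
```

Emit:
{"api": "servo_tool", "payload": {
  "deltas": [
    [1,0.9,0,0.8,0,0,0],
    [1,1.9,0,1.7,0,0,0],
    [1,2.8,0,2.5,0,0,0],
    [1,3.7,0,3.3,0,0,0],
    [1,4.7,0,4.2,0,0,0],
    [1,5.6,0,5,0,0,0],
    [1,6.5,0,5.8,0,0,0],
    [1,7.4,0,6.7,0,0,0]
  ]
}}

```text
time: 15.65
eef_pos: [0.5845, -0.095, 0.0122]
ee_rot: [0.692, 0.626, 0.266, -0.24]
contact_force: [-2.2, -4.9, 2.5]
opening: 0.0858
```

```bash
python3 look.py j wrist
```

```text
15.65 q [-0.68  0.72  1.54  0.6   1.38 -0.86] p [ 0.5845 -0.095   0.0122] F [-2.2 -4.9  2.5]
tool axes rows x,y,z: [[0.074, 0.74, 0.668], [0.995, -0.1, 0.0], [0.067, 0.665, -0.744]]
```

View pics/j_wrist.png

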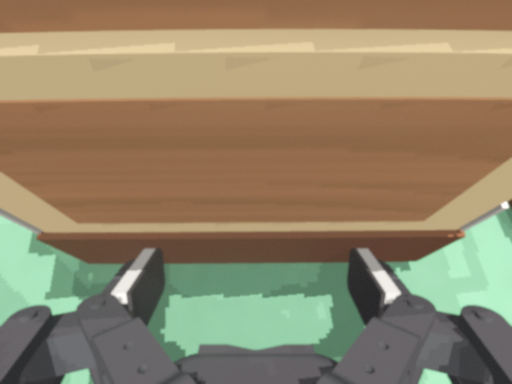

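Emit:
{"api": "servo_tool", "payload": {
  "deltas": [
    [1,1.5,-0.4,1.3,0.1,0,-0.1],
    [1,3.5,-0.9,3.1,0.3,0,-0.3],
    [1,6,-1.5,5.4,0.5,0,-0.6],
    [1,8.5,-2.1,7.6,0.8,0,-0.9],
    [1,11,-2.7,9.9,1.0,0,-1.1],
    [1,13.5,-3.3,12.1,1.3,0,-1.4],
    [1,16,-3.9,14.4,1.5,0,-1.7],
    [1,18.3,-4.5,16.4,1.8,0,-2]
  ]
}}

```text
time: 16.7
eef_pos: [0.5848, -0.074, 0.0123]
ee_rot: [0.679, 0.642, 0.26, -0.242]
contact_force: [2.7, -13.8, -3.2]
opening: 0.0851
```

```bash
python3 look.py k wrist top scene;  cd pics; python3 -c "
import cv2,numpy as np
a=cv2.imread('k_wrist.png');b=cv2.resize(cv2.imread('k_top.png')[130:260,170:268],None,fx=2.95,fy=2.95)
c=np.hstack([a,b[:384]]);cv2.imwrite('k_j.png',c[:,:800])"
```

```text
16.7 q [-0.65  0.71  1.55  0.6   1.37 -0.86] p [ 0.5848 -0.074   0.0123] F [  2.7 -13.8  -3.2]
tool axes rows x,y,z: [[0.04, 0.747, 0.664], [0.998, -0.058, 0.005], [0.042, 0.662, -0.748]]
```

View pics/k_j.png

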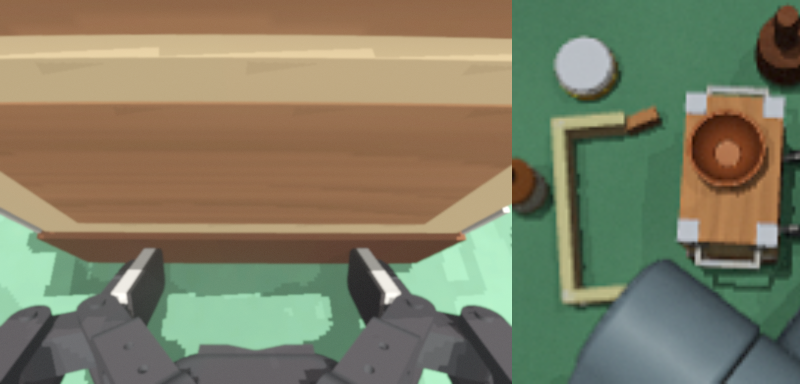

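Emit:
{"api": "servo_tool", "payload": {
  "deltas": [
    [1,2.8,-0.9,2.5,0.3,0,-0.3],
    [1,5.6,-1.7,5,0.6,0,-0.6],
    [1,8.4,-2.6,7.4,0.8,0,-0.9],
    [1,11.1,-3.4,9.9,1.1,0,-1.2],
    [1,13.9,-4.3,12.3,1.4,0,-1.6],
    [1,16.7,-5.1,14.8,1.7,0,-1.9],
    [1,19.4,-6,17.2,1.9,0,-2.2],
    [1,22.2,-6.8,19.7,2.2,0,-2.5]
  ]
}}

```text
time: 17.85
eef_pos: [0.5797, -0.0437, 0.0123]
ee_rot: [0.66, 0.662, 0.253, -0.249]
contact_force: [3.3, -13.3, -3.8]
opening: 0.0854
```

```bash
cat >> look.py <<'E'
b=np.array([.5645,.1366]);y=1.6532;d=o["eef_pos"][:2]-b;bx=np.array([np.cos(y),np.sin(y)]);by=np.array([-bx[1],bx[0]])
print("TCP in bay",(d@bx).round(4),(d@by).round(4),"phi",np.degrees(y-np.arctan2(M[1,0],M[0,0])).round(2))
E
python3 look.py l wrist top
```

```text
17.85 q [-0.6   0.7   1.57  0.59  1.37 -0.88] p [ 0.5797 -0.0437  0.0123] F [  3.3 -13.3  -3.8]
tool axes rows x,y,z: [[-0.003, 0.748, 0.664], [1.0, 0.0, 0.005], [0.004, 0.664, -0.748]]
TCP in bay -0.1809 -0.0003 phi 4.46
```

Emit:
{"api": "servo_tool", "payload": {
  "deltas": [
    [1,2.8,-0.3,2.5,0.3,0,-0.3],
    [1,5.6,-0.6,5,0.6,0,-0.6],
    [1,8.4,-1,7.5,0.8,0,-0.9],
    [1,11.2,-1.3,10,1.1,0,-1.2],
    [1,14,-1.6,12.4,1.4,0,-1.6],
    [1,16.8,-1.9,14.9,1.7,0,-1.9],
    [1,19.6,-2.2,17.4,1.9,0,-2.2],
    [1,22.4,-2.5,19.9,2.2,0,-2.5]
  ]
}}

```text
time: 18.95
eef_pos: [0.5769, -0.0137, 0.0123]
ee_rot: [0.641, 0.681, 0.245, -0.257]
contact_force: [3.0, -12.9, -3.2]
opening: 0.0856
```

```bash
python3 look.py m wrist top scene; cd pics; python3 -c "
import cv2,numpy as np
a=cv2.imread('m_wrist.png');b=cv2.resize(cv2.imread('m_top.png')[130:260,170:268],None,fx=2.95,fy=2.95)
c=np.hstack([a,b[:384]]);cv2.imwrite('m_j.png',c[:,:800])"
```

```text
18.95 q [-0.55  0.7   1.58  0.59  1.37 -0.89] p [ 0.5769 -0.0137  0.0123] F [  3.  -12.9  -3.2]
tool axes rows x,y,z: [[-0.048, 0.747, 0.664], [0.998, 0.059, 0.005], [-0.035, 0.663, -0.748]]
TCP in bay -0.1508 -0.0 phi 1.08
```

View pics/m_j.png

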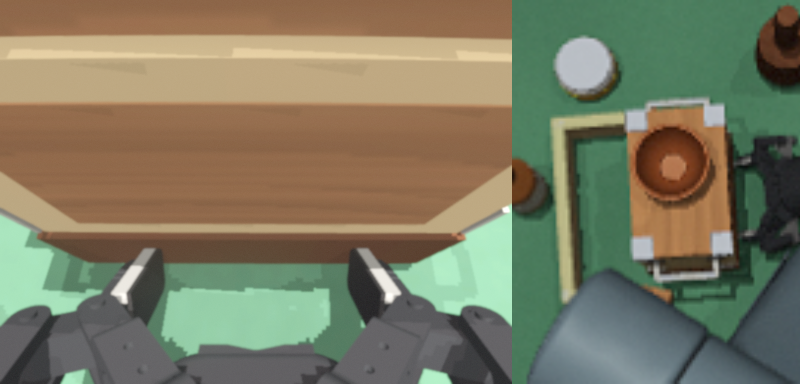

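View pics/m_scene.png

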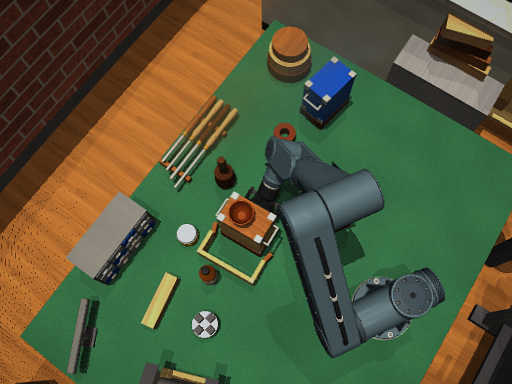

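```bash
cd pics; python3 -c "
import cv2,numpy as np
a=cv2.resize(cv2.imread('m_top.png')[150:230,180:260],None,fx=5,fy=5,interpolation=2);b=cv2.resize(cv2.imread('m_scene.png')[180:260,205:285],None,fx=5,fy=5,interpolation=2)
cv2.imwrite('m_z.png',np.hstack([a,b]))"
```

```text
(no output)
```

View pics/m_z.png

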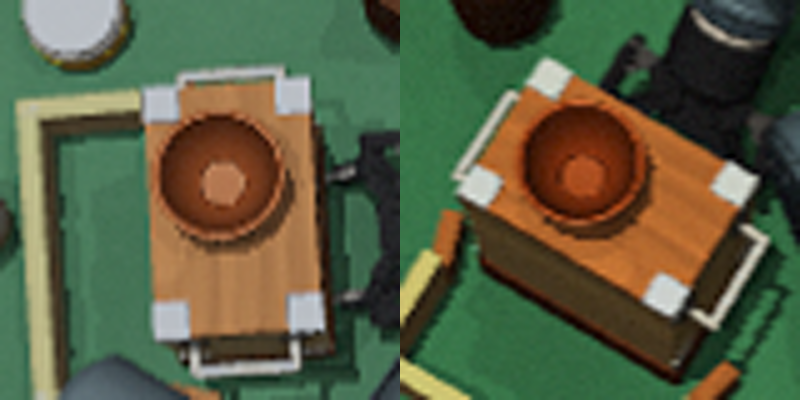

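```bash
cat > cf.py <<'E'
from plant import r
from h import *
def chest(tp,to,sp,so,z,b=(.5645,.1366,1.6532),p0=(.57,.05,1.65)):
    t=r.grab_frame("top"); s=r.grab_frame("scene")
    lid=[(-.056,.085,.225),(-.056,-.085,.225),(.056,.085,.225),(.056,-.085,.225)]
    C=lambda a,o:(np.array(a,float)+.5)/z-.5+np.array(o)
    obs=[(f,lid,C(a,o)) for f,a,o in((t,tp,to),(s,sp,so)) if a]
    c,e=fit(obs,p0); c0,s0=np.cos(b[2]),np.sin(b[2]); d=c[:2]-np.array(b[:2])
    print("chest",c.round(4),"in bay",round(c0*d[0]+s0*d[1],4),round(-s0*d[0]+c0*d[1],4),"yaw",np.degrees(c[2]-b[2]).round(2),"res",np.abs(e).max().round(2))
E
python3 -c "
from cf import *
chest([(324,331),(313,76),(156,341),(144,86)],(180,150),[(357,180),(145,58),(285,315),(57,195)],(205,180),5)"
```

```text
chest [0.5705 0.0418 1.6353] in bay -0.0949 0.0018 yaw -1.02 res 2.18
```

Emit:
{"api": "servo_tool", "payload": {
  "deltas": [
    [1,2.8,-0.1,2.5,0.1,0,-0.1],
    [1,5.6,-0.2,5,0.2,0,-0.2],
    [1,8.4,-0.2,7.5,0.3,0,-0.3],
    [1,11.2,-0.3,10,0.4,0,-0.4],
    [1,14,-0.3,12.4,0.5,0,-0.5],
    [1,16.8,-0.4,14.9,0.6,0,-0.6],
    [1,19.6,-0.4,17.4,0.7,0,-0.7],
    [1,22.4,-0.4,19.9,0.7,0,-0.8]
  ]
}}

```text
time: 20.2
eef_pos: [0.5742, 0.0163, 0.0123]
ee_rot: [0.634, 0.687, 0.243, -0.259]
contact_force: [2.0, -13.7, -3.6]
opening: 0.0855
```

Emit:
{"api": "servo_tool", "payload": {
  "deltas": [
    [1,2.8,0,2.5,0,0,0],
    [1,5.6,0,5,0,0,0],
    [1,8.4,0,7.5,0,0,0],
    [1,11.2,0,10,0,0,0],
    [1,14,0,12.4,0,0,0],
    [1,16.8,0,14.9,0,0,0],
    [1,19.6,0,17.4,0,0,0],
    [1,22.4,0,19.9,0,0,0]
  ]
}}

```text
time: 21.2
eef_pos: [0.5716, 0.0464, 0.0124]
ee_rot: [0.634, 0.687, 0.243, -0.259]
contact_force: [1.0, -13.6, -2.3]
opening: 0.0854
```

```bash
python3 look.py n wrist top scene; cd pics; python3 -c "
import cv2,numpy as np
a=cv2.resize(cv2.imread('n_top.png')[150:230,170:250],None,fx=5,fy=5,interpolation=2);b=cv2.resize(cv2.imread('n_scene.png')[190:270,195:275],None,fx=5,fy=5,interpolation=2)
cv2.imwrite('n_z.png',np.hstack([a,b]))"
```

```text
21.2 q [-0.47  0.67  1.63  0.63  1.33 -0.86] p [0.5716 0.0464 0.0124] F [  1.  -13.6  -2.3]
tool axes rows x,y,z: [[-0.062, 0.745, 0.664], [0.997, 0.079, 0.004], [-0.049, 0.662, -0.748]]
TCP in bay -0.0904 0.0004 phi -0.01
```

View pics/n_z.png

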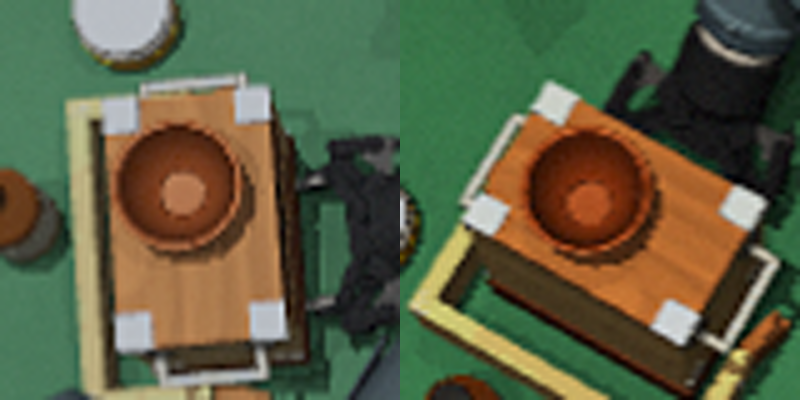

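Emit:
{"api": "servo_tool", "payload": {
  "deltas": [
    [1,2.4,0,2.1,0,0,0],
    [1,4.8,0,4.2,0,0,0],
    [1,7.2,0,6.3,0,0,0],
    [1,9.6,0,8.4,0,0,0],
    [1,12,0,10.6,0,0,0],
    [1,14.4,0,12.8,0,0,0],
    [1,16.6,0,14.8,0,0,0],
    [1,18.7,0,16.6,0,0,0]
  ]
}}

```text
time: 22.35
eef_pos: [0.5694, 0.0716, 0.0124]
ee_rot: [0.634, 0.687, 0.242, -0.26]
contact_force: [1.3, -13.8, -4.9]
opening: 0.0851
```

Emit:
{"api": "servo_tool", "payload": {
  "deltas": [
    [1,0.7,0,0.6,0,0,0],
    [1,1.3,0,1.2,0,0,0],
    [1,2,0,1.8,0,0,0],
    [1,2.6,0,2.3,0,0,0],
    [1,3.3,0,2.9,0,0,0],
    [1,4,0,3.5,0,0,0],
    [1,4.6,0,4.1,0,0,0],
    [1,5.2,0,4.6,0,0,0]
  ]
}}

```text
time: 23.35
eef_pos: [0.5688, 0.0785, 0.0124]
ee_rot: [0.634, 0.687, 0.242, -0.26]
contact_force: [1.6, -13.1, -4.4]
opening: 0.0851
```

```bash
python3 look.py p
```

```text
23.35 q [-0.42  0.65  1.66  0.65  1.3  -0.84] p [0.5688 0.0785 0.0124] F [  1.6 -13.1  -4.4]
tool axes rows x,y,z: [[-0.062, 0.745, 0.664], [0.997, 0.079, 0.004], [-0.049, 0.662, -0.748]]
TCP in bay -0.0583 0.0005 phi 0.0
```

Expected home is about x = −0.056 in the bay frame. I'll creep on until the force rises.

Emit:
{"api": "servo_tool", "payload": {
  "deltas": [
    [1,0.3,0,0.3,0,0,0],
    [1,0.6,0,0.5,0,0,0],
    [1,0.9,0,0.8,0,0,0],
    [1,1.2,0,1,0,0,0],
    [1,1.5,0,1.3,0,0,0],
    [1,1.8,0,1.6,0,0,0],
    [1,2,0,1.8,0,0,0],
    [1,2.2,0,2,0,0,0]
  ]
}}

```text
time: 24.35
eef_pos: [0.5687, 0.0808, 0.0124]
ee_rot: [0.634, 0.687, 0.242, -0.259]
contact_force: [0.2, -17.4, -3.2]
opening: 0.0855
```

Emit:
{"api": "servo_tool", "payload": {
  "deltas": [
    [1,0.3,0,0.3,0,0,0],
    [1,0.6,0,0.5,0,0,0],
    [1,0.9,0,0.8,0,0,0],
    [1,1.1,0,1,0,0,0],
    [1,1.3,0,1.2,0,0,0],
    [1,1.5,0,1.3,0,0,0],
    [1,1.5,0,1.3,0,0,0],
    [1,1.5,0,1.3,0,0,0]
  ]
}}

```text
time: 25.35
eef_pos: [0.5688, 0.0809, 0.0123]
ee_rot: [0.634, 0.688, 0.242, -0.258]
contact_force: [-1.7, -25.0, -1.8]
opening: 0.0852
```

```bash
python3 look.py q
```

```text
25.35 q [-0.42  0.65  1.66  0.65  1.29 -0.83] p [0.5688 0.0809 0.0123] F [ -1.7 -25.   -1.8]
tool axes rows x,y,z: [[-0.062, 0.747, 0.661], [0.997, 0.079, 0.005], [-0.049, 0.66, -0.75]]
TCP in bay -0.0559 0.0003 phi -0.03
```

Emit:
{"api": "servo_tool", "payload": {
  "deltas": [
    [1,0.3,0,0.3,0,0,0],
    [1,0.6,0,0.5,0,0,0],
    [1,0.9,0,0.8,0,0,0],
    [1,0.9,0,0.8,0,0,0],
    [1,0.9,0,0.8,0,0,0],
    [1,0.9,0,0.8,0,0,0],
    [1,0.9,0,0.8,0,0,0],
    [1,0.9,0,0.8,0,0,0]
  ]
}}

```text
time: 26.35
eef_pos: [0.5688, 0.0809, 0.0123]
ee_rot: [0.634, 0.688, 0.241, -0.257]
contact_force: [-2.8, -29.7, -1.1]
opening: 0.0855
```

```bash
python3 look.py s wrist top scene; python3 -c "
from plant import r;print(r.get_obs()['moment'])"; cd pics; python3 -c "
import cv2,numpy as np
a=cv2.resize(cv2.imread('s_top.png')[150:230,165:245],None,fx=5,fy=5,interpolation=2);b=cv2.resize(cv2.imread('s_scene.png')[200:280,190:270],None,fx=5,fy=5,interpolation=2)
cv2.imwrite('s_z.png',np.hstack([a,b]))"
```

```text
26.35 q [-0.42  0.65  1.66  0.65  1.29 -0.83] p [0.5688 0.0809 0.0123] F [ -2.8 -29.7  -1.1]
tool axes rows x,y,z: [[-0.062, 0.749, 0.66], [0.997, 0.079, 0.005], [-0.048, 0.658, -0.751]]
TCP in bay -0.0558 0.0003 phi -0.03
[-3.76006099  0.53329236  0.86986133]
```

View pics/s_z.png

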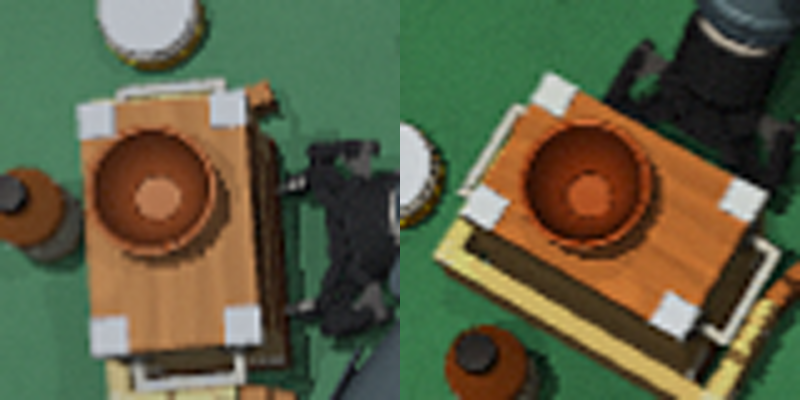

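View pics/s_wrist.png

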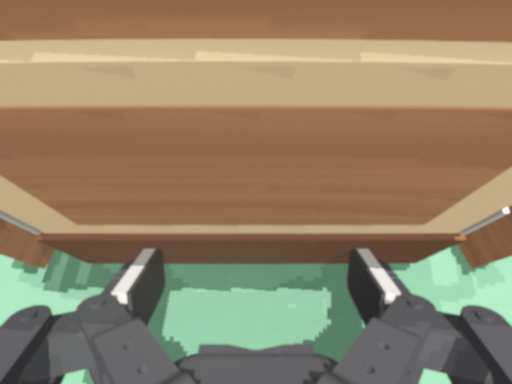

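Emit:
{"api": "servo_tool", "payload": {
  "deltas": [
    [1,-3,0,-2.6,0,0,0],
    [1,-9,0,-8,0,0,0],
    [1,-17,0,-15,0,0,0],
    [1,-25,0,-22,0,0,0],
    [1,-33,0,-29,0,0,0],
    [1,-41,0,-36,0,0,0],
    [1,-49,0,-44,0,0,0],
    [1,-56,0,-50,0,0,0]
  ]
}}

```text
time: 27.5
eef_pos: [0.5731, 0.0123, 0.0131]
ee_rot: [0.633, 0.687, 0.243, -0.263]
contact_force: [0.7, 0.2, 0.4]
opening: 0.0853
```

```bash
python3 look.py u wrist top scene; cd pics; python3 -c "
import cv2,numpy as np
a=cv2.resize(cv2.imread('u_top.png')[150:230,165:245],None,fx=5,fy=5,interpolation=2);b=cv2.resize(cv2.imread('u_scene.png')[200:280,190:270],None,fx=5,fy=5,interpolation=2)
cv2.imwrite('u_z.png',np.hstack([a,b]))"
```

```text
27.5 q [-0.52  0.69  1.59  0.6   1.37 -0.88] p [0.5731 0.0123 0.0131] F [0.7 0.2 0.4]
tool axes rows x,y,z: [[-0.061, 0.741, 0.669], [0.997, 0.081, 0.002], [-0.053, 0.667, -0.743]]
TCP in bay -0.1246 0.0017 phi -0.01
```

View pics/u_z.png

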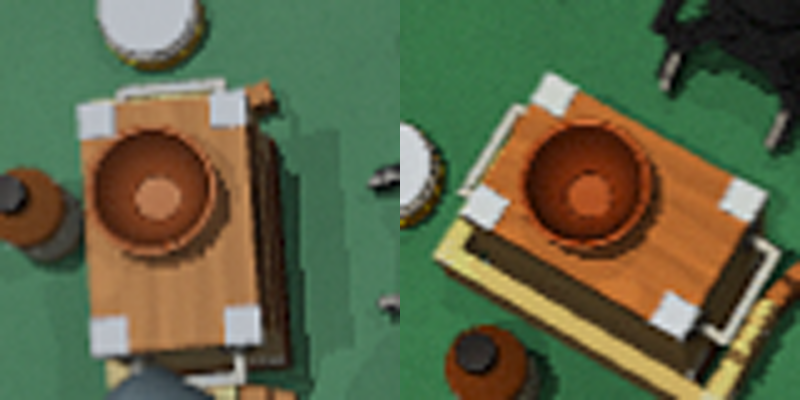

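View pics/u_wrist.png

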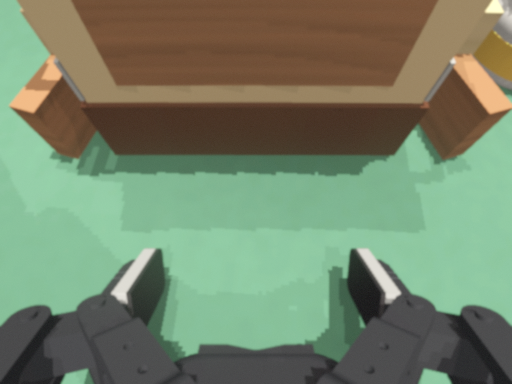

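Emit:
{"api": "servo_tool", "payload": {
  "deltas": [
    [1,-5,0,-38,0,0,0],
    [1,-5,0,-76,0,0,0],
    [1,0,0,-114,0,0,0],
    [1,15,0,-152,0,0,0],
    [1,35,0,-190,0,0,0],
    [1,60,0,-228,0,0,0],
    [1,85,0,-266,0,0,0],
    [1,110,0,-303,0,0,0]
  ]
}}

```text
time: 28.65
eef_pos: [0.582, -0.107, 0.3132]
ee_rot: [0.632, 0.687, 0.243, -0.263]
contact_force: [1.0, -0.3, 0.2]
opening: 0.0853
```

```bash
python3 look.py v wrist top scene; python3 -c "
from cf import *
chest([(261,344),(245,87),(92,356),(77,104)],(165,150),[(369,193),(150,70),(283,338),(57,208)],(190,200),5)"
```

```text
28.65 q [-0.66  0.41  1.32  0.55  1.91 -0.69] p [ 0.582  -0.107   0.3132] F [ 1.  -0.3  0.2]
tool axes rows x,y,z: [[-0.062, 0.74, 0.669], [0.997, 0.082, 0.001], [-0.054, 0.667, -0.743]]
TCP in bay -0.2442 0.0026 phi -0.04
chest [0.5622 0.1355 1.6451] in bay -0.0009 0.0024 yaw -0.46 res 1.25
```

View pics/v_wrist.png

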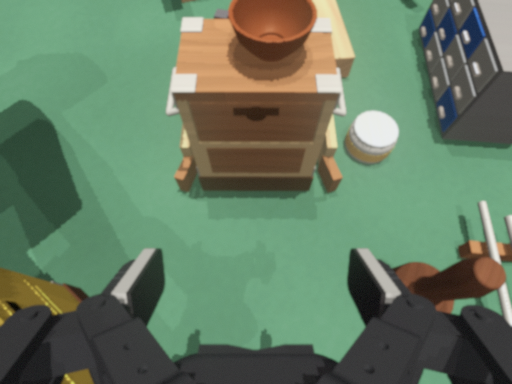

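View pics/v_scene.png

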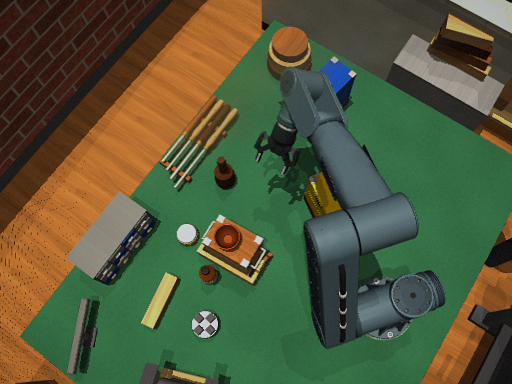

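Emit:
{"api": "servo_tool", "payload": {
  "deltas": [
    [-1,-11,6,40,0,0,0],
    [-1,-22,12,80,0,0,0],
    [-1,-33,18,125,0,0,0],
    [-1,-45,25,170,0,0,0],
    [-1,-58,32,215,0,0,0],
    [-1,-70,39,258,0,0,0],
    [-1,-83,45,294,0,0,0],
    [-1,-92,47,314,0,0,0]
  ]
}}

```text
time: 29.9
eef_pos: [0.6155, 0.0399, 0.0135]
ee_rot: [0.632, 0.686, 0.242, -0.266]
contact_force: [-0.7, 0.4, 0.0]
opening: 0.0004
```

```bash
python3 look.py w wrist
```

```text
29.9 q [-0.45  0.74  1.5   0.63  1.38 -0.81] p [0.6155 0.0399 0.0135] F [-0.7  0.4  0. ]
tool axes rows x,y,z: [[-0.059, 0.739, 0.671], [0.997, 0.083, -0.004], [-0.058, 0.669, -0.741]]
TCP in bay -0.1006 -0.0429 phi 0.17
```

View pics/w_wrist.png

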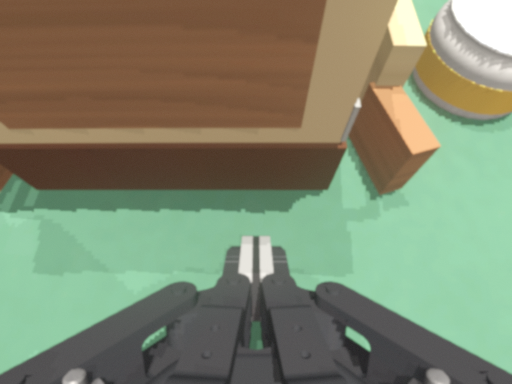

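Emit:
{"api": "servo_tool", "payload": {
  "deltas": [
    [-1,3.2,0,2.4,0,0,0],
    [-1,6.4,0,4.8,0,0,0],
    [-1,9.6,0,7.2,0,0,0],
    [-1,12.8,0,9.6,0,0,0],
    [-1,16,0,12,0,0,0],
    [-1,19,0,14,0,0,0],
    [-1,21,0,15.5,0,0,0],
    [-1,22.7,0,16.5,0,0,0]
  ]
}}

```text
time: 30.95
eef_pos: [0.6157, 0.0657, 0.0198]
ee_rot: [0.633, 0.687, 0.243, -0.263]
contact_force: [-0.7, 0.4, -0.1]
opening: -0.0001
```

Emit:
{"api": "servo_tool", "payload": {
  "deltas": [
    [-1,0.7,0,0.7,0,0,0],
    [-1,1.5,0,1.3,0,0,0],
    [-1,2.2,0,2,0,0,0],
    [-1,3,0,2.7,0,0,0],
    [-1,3.7,0,3.4,0,0,0],
    [-1,4.5,0,4,0,0,0],
    [-1,5.2,0,4.7,0,0,0],
    [-1,6,0,5.4,0,0,0]
  ]
}}

```text
time: 31.95
eef_pos: [0.6151, 0.0736, 0.0199]
ee_rot: [0.633, 0.687, 0.243, -0.263]
contact_force: [-0.0, 0.2, 0.0]
opening: 0.0001
```

```bash
python3 look.py x
```

```text
31.95 q [-0.4   0.71  1.53  0.65  1.35 -0.78] p [0.6151 0.0736 0.0199] F [-0.   0.2  0. ]
tool axes rows x,y,z: [[-0.061, 0.741, 0.669], [0.997, 0.081, 0.002], [-0.053, 0.667, -0.743]]
TCP in bay -0.067 -0.0453 phi -0.02
```

Emit:
{"api": "servo_tool", "payload": {
  "deltas": [
    [-1,0.4,0,0.3,0,0,0],
    [-1,0.8,0,0.7,0,0,0],
    [-1,1.2,0,1,0,0,0],
    [-1,1.6,0,1.4,0,0,0],
    [-1,2,0,1.8,0,0,0],
    [-1,2.4,0,2.1,0,0,0],
    [-1,2.7,0,2.4,0,0,0],
    [-1,3,0,2.7,0,0,0]
  ]
}}

```text
time: 32.95
eef_pos: [0.6151, 0.0757, 0.0199]
ee_rot: [0.633, 0.687, 0.243, -0.262]
contact_force: [-3.1, -10.2, 2.7]
opening: -0.0005
```

Emit:
{"api": "servo_tool", "payload": {
  "deltas": [
    [-1,0.3,0,0.2,0,0,0],
    [-1,0.6,0,0.5,0,0,0],
    [-1,0.9,0,0.8,0,0,0],
    [-1,1.1,0,1,0,0,0],
    [-1,1.3,0,1.2,0,0,0],
    [-1,1.5,0,1.3,0,0,0],
    [-1,1.5,0,1.3,0,0,0],
    [-1,1.5,0,1.3,0,0,0]
  ]
}}

```text
time: 33.95
eef_pos: [0.6151, 0.0758, 0.0199]
ee_rot: [0.633, 0.687, 0.242, -0.261]
contact_force: [-5.4, -17.2, 4.2]
opening: -0.0001
```

```bash
python3 look.py y
```

```text
33.95 q [-0.4   0.71  1.53  0.65  1.34 -0.78] p [0.6151 0.0758 0.0199] F [ -5.4 -17.2   4.2]
tool axes rows x,y,z: [[-0.062, 0.744, 0.665], [0.997, 0.08, 0.002], [-0.052, 0.663, -0.747]]
TCP in bay -0.0648 -0.0455 phi -0.01
```

Emit:
{"api": "servo_tool", "payload": {
  "deltas": [
    [-1,0.3,0,0.2,0,0,0],
    [-1,0.6,0,0.5,0,0,0],
    [-1,0.9,0,0.8,0,0,0],
    [-1,1.2,0,1,0,0,0],
    [-1,1.5,0,1.3,0,0,0],
    [-1,1.7,0,1.5,0,0,0],
    [-1,1.7,0,1.5,0,0,0],
    [-1,1.7,0,1.5,0,0,0]
  ]
}}

```text
time: 34.95
eef_pos: [0.6152, 0.0758, 0.0199]
ee_rot: [0.634, 0.687, 0.241, -0.26]
contact_force: [-8.3, -26.3, 5.9]
opening: 0.0004
```

```bash
python3 look.py z
```

```text
34.95 q [-0.39  0.71  1.53  0.65  1.34 -0.78] p [0.6152 0.0758 0.0199] F [ -8.3 -26.3   5.9]
tool axes rows x,y,z: [[-0.062, 0.746, 0.663], [0.997, 0.08, 0.003], [-0.051, 0.661, -0.749]]
TCP in bay -0.0647 -0.0456 phi 0.0
```

Emit:
{"api": "servo_tool", "payload": {
  "deltas": [
    [-1,-3,0,-2.6,0,0,0],
    [-1,-9,0,-8,0,0,0],
    [-1,-18,0,-16,0,0,0],
    [-1,-27,0,-24,0,0,0],
    [-1,-36,-5,-32,0,0,0],
    [-1,-45,-12,-40,0,0,0],
    [-1,-54,-20,-50,0,0,0],
    [-1,-60,-30,-65,0,0,0]
  ]
}}

```text
time: 35.95
eef_pos: [0.5907, -0.0092, 0.028]
ee_rot: [0.633, 0.686, 0.243, -0.263]
contact_force: [-0.4, -0.2, 0.1]
opening: -0.0001
```

Emit:
{"api": "servo_tool", "payload": {
  "deltas": [
    [-1,-5,-5,-38,0,0,0],
    [-1,-5,-10,-76,0,0,0],
    [-1,0,-15,-114,0,0,0],
    [-1,15,-15,-152,0,0,0],
    [-1,35,-15,-190,0,0,0],
    [-1,60,-15,-228,0,0,0],
    [-1,85,-15,-266,0,0,0],
    [-1,110,-15,-303,0,0,0]
  ]
}}

```text
time: 36.95
eef_pos: [0.5853, -0.1311, 0.3289]
ee_rot: [0.633, 0.686, 0.243, -0.263]
contact_force: [0.4, -0.9, 0.5]
opening: -0.0
```

Emit:
{"api": "servo_tool", "payload": {
  "deltas": [
    [-1,0,0,0,0,0,0],
    [-1,0,0,0,0,0,0],
    [-1,0,0,0,0,0,0],
    [-1,0,0,0,0,0,0],
    [-1,0,0,0,0,0,0],
    [-1,0,0,0,0,0,0],
    [-1,0,0,0,0,0,0],
    [-1,0,0,0,0,0,0]
  ]
}}

```text
time: 37.95
eef_pos: [0.5861, -0.1303, 0.3269]
ee_rot: [0.633, 0.687, 0.243, -0.263]
contact_force: [-0.6, 0.4, -0.1]
opening: -0.0
```

```bash
python3 look.py zz wrist top scene; cd pics; python3 -c "
import cv2,numpy as np
a=cv2.imread('zz_wrist.png');b=cv2.imread('zz_top.png')[60:252,90:378]
c=np.hstack([a,np.vstack([b,cv2.imread('zz_scene.png')[130:322,130:418]])]);cv2.imwrite('zz_j.png',c)"
```

```text
37.95 q [-0.69  0.43  1.26  0.55  1.95 -0.7 ] p [ 0.5861 -0.1303  0.3269] F [-0.6  0.4 -0.1]
tool axes rows x,y,z: [[-0.061, 0.741, 0.669], [0.997, 0.081, 0.002], [-0.053, 0.667, -0.743]]
TCP in bay -0.2678 0.0004 phi -0.02
```

View pics/zz_j.png

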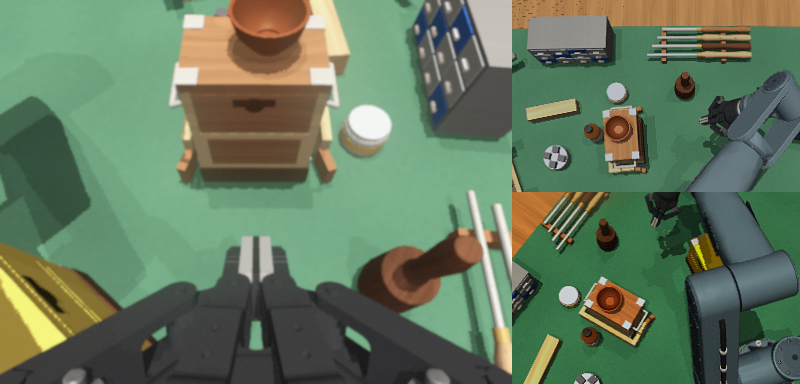

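```bash
python3 -c "
from plant import r
print(r.sign_off())"
```

```text
the job is handed in; nothing more can be done
None
```

The chest is in the bay against the back panel with its drawer shut, and I handed the job in at about 38 s. I got no verdict back.

- **Drawer:** I pushed it shut first with the fingertips. It stopped moving as the force rose to about 9 N, and the wrist picture shows it flush.
- **Chest:** I pushed it on the skirting, about 20–30 mm above the bench, and turned it roughly 10° to line up with the bay. Sliding took about 13–14 N. It stopped against the back panel, and the force went up to about 30 N with no further movement.
- **Squareness:** My camera fit put the chest 0.9 mm short of home, 2.4 mm to one side and turned −0.46°. Because of that turn I pushed again on the far side of the skirting at about 27 N. Nothing moved, so I take the 0.46° as fit error, though I did not measure it again afterwards.
- **Bowl and other things:** The bowl rode along on the lid and I never touched it. In the last pictures, the things they show on the bench look to be where they started, judged by eye.
- **Robot:** It finished clear of everything with no contact force. The highest force seen at the end of any move was about 30 N.

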